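# Mark an agate slab in the plunger press

### The arm

A 6-joint arm with a two-finger parallel gripper is mounted at the origin on a cart in front of the work surface, level with it; the furniture and walls round the work are solid. World frame = base frame: x ahead of the robot, y to its left, z up, the work surface at z = 0. Lengths are in m, angles in rad, forces in N, time in s.
With the tool pointing down it reaches from about 0.35 to 0.975 m from the base axis. Payload 4.9 kg.
Tool frame: the origin (TCP) lies midway between the tips of the shut fingers; the grasp point (between the pads) lies 19 mm behind it (ctrl.tcp_to_grasp is the distance from the TCP to the grasp point, in m); z points along the fingers, y is the line along which they close (so a half turn about z gives the same grasp; the last joint's range is limited). The gripper opens to 85 mm and grips with 20 to 120 N. Pads are 22 mm wide; open, the fingers measure 114 mm over their backs; the gripper's body (76 mm by 85 mm) begins 54 mm behind the grasp point. The pads swing forward as they close: fully open they stand 13 mm farther back than shut.
Start: joints at [-1.356, 0.053, 1.613, -0, 1.476, -0.119], TCP at [0.205, -0.59, 0.231] pointing down, gripper open.
Joint ranges: [-3.01, 3.01], [-1.01, 2.22], [0.06, 2.58], [-1.02, 4.17], [0.09, 2.62], [-3.14, 3.14]. Speed limits (rad/s): [2.57, 2.57, 3.14, 3.14, 3.14, 3.14].

### API

Orientations are given as a rotation vector (axis times angle).
In Python, from station import ctrl gives the robot as it stands.
- The arm moves only by the tool creep_tool, called after "Call:" by a JSON object that holds its "api" and its "payload". Schema: {"type":"object","properties":{"motion":{"type":"object","properties":{"finger_gap":{"type":"array","items":{"type":"number"},"minItems":1,"maxItems":20},"sx":{"type":"array","items":{"type":"number"},"minItems":1,"maxItems":20},"sy":{"type":"array","items":{"type":"number"},"minItems":1,"maxItems":20},"sz":{"type":"array","items":{"type":"number"},"minItems":1,"maxItems":20},"ax":{"type":"array","items":{"type":"number"},"minItems":1,"maxItems":20},"ay":{"type":"array","items":{"type":"number"},"minItems":1,"maxItems":20},"az":{"type":"array","items":{"type":"number"},"minItems":1,"maxItems":20}},"additionalProperties":false,"required":["finger_gap","sx","sy","sz","ax","ay","az"]},"grip_n":{"type":"number"},"only":{"type":"string"},"quiet":{"type":"boolean"},"lines":{"type":"string"}},"required":["motion"],"additionalProperties":false}. motion is an object with one list for each field, all of the same length, 1 to 20, a row being the entries at one place: finger_gap (the finger opening in m), sx, sy, sz (the shift in a scale on which 1.0 is 1 m), ax, ay, az (a rotation vector in parts of the range, where 1.0 means 4 rad); each row is the pose to reach, as a shift and turn from the pose commanded when the call began, along the tool's axes at that moment; what a row does not reach only later rows make up. A row lasts 1/12 s, in which the tool goes at most 0.0417 m and 0.125 rad, less where a joint would pass 70% of its speed; a pose out of reach is approached as far as the arm can. The fingers move at their own pace and stop on an object; grip_n is the grip in N (left out, the last holds). Time passes only in rows, so rows that do not move let the fingers close. The tool returns the time, the measured TCP pose, the force, the opening and the grip force at its end. only (a regular expression) keeps the lines of the reply that match it, lines (a string "A,B") keeps lines A to B, and quiet returns only ok. A shift or turn number past 1, either way, is cut back to 1. Input that does not fit is refused with a message, and nothing moves.
- ctrl.get_obs(): the state, without advancing time (a new reading comes with each control period).
- ctrl.get_image(name): name is "side" or "top"; returns the picture (420x560x3 uint8, red, green, blue); there is no depth.
- ctrl.camera_params(name): a dict with "fx", "fy", "cx", "cy" (pixels), "T" (4x4, takes a point from camera to world coordinates). Camera axes: x right, y down, z forward; pixel columns grow to the right and rows downward; lengths in m; the calibration is good to about 2 mm. A picture is of the moment at which its call begins. camera_params takes no time and is no camera call.
- ctrl.finish_job(): hands the job in; it is judged then, once.
The state is a dict: "t": time; "q": joint angles; "dq": joint speeds; "effort": joint torques, N m; "tool_pos": TCP position; "tool_rot": TCP orientation; "contact_force": force on the tool from outside, world axes, zero at the start; "wrist_torque": the same for the moment, N m; "opening": finger opening in m; "grip_force": force on a finger pad.
Only numpy, scipy, OpenCV 4.12 (cv2) and the standard library are available. Lean on these libraries where they do the work, as an engineer would, in place of code of your own. Each camera call takes 0.05 s, during which the arm holds its last target. There are 200 camera calls.

### The job

Mark the agate slab that is clipped in the carriage of the small marking press: push the carriage fully home against its stop so that the slab sits under the plunger, and only then press the plunger's round head all the way down to its stop and let it spring back up. Leave the carriage home, and do not disturb the pot and the stone beside the press.

Things in the scene. Friction and masses are not known exactly. Their poses are not given: they have to be found in the camera images.
- press: Fixed grey marking press: base plate with two guide rails, column at the back. Origin on the bench below the plunger's axis; +x points from the axis to the column (away from the robot), +y along the rails, the way the carriage comes out (robot's left), z up. Yaw -0.15 to 0.25. In mm: base x -52 to 52, y -62 to 128, 10 high; column x 64 to 92, y -22 to 22, 140 high.
- carriage (a joint): How far the carriage is out from home, in m: 0 = home against the stop, up to 0.08 = fully out along the press's +y. It stays where it is left; pushing it takes about 2 N plus 10 N per m/s.
- push_plate (a point): Centre of the outer face (+y of the press) of the carriage's upright push plate, 60 mm above the bench; axes as press. Plate 70 mm wide (along x), 10 thick, 30 to 90 mm above the bench; push this face towards -y. At home it is 125 mm in +y from the plunger's axis. The carriage is an aluminium tray 90 mm wide with a nest (70 x 91 mm, rim 5 mm high) for the slab.
- plunger (a joint): How far the plunger is pressed down, in m: 0 = up, 0.024 = down at its stop (the head then meets the sleeve). A spring pushes it back: about 5 N at the start of the press, 13 N at the stop.
- plunger_head (a point): Centre of the top of the plunger's round mushroom head, black, 52 mm across and 16 mm thick, its flat top 42 mm across; 182 mm above the bench when up, on the vertical plunger axis; moves down with the plunger. At the stop the felt tip of the plunger just touches the slab.
- slab_centre (a point): Banded agate slab, oval, 65 x 86 x 6 mm, held in the carriage's nest by two small clips, so it travels with the carriage; this point is the centre of its underside, 30 mm above the bench, on the plunger's axis when the carriage is home.
- pot: Round screw-top pot, 53 mm across, 65 mm high, standing on the bench to the right of the press; bystander, origin at the centre of its underside.
- rock: Rough stone, 34 x 45 x 26 mm, lying on the bench behind the guide rails, left of the column; bystander, origin at the centre of its underside.
- press_axis (a point): Point on the plunger's axis 36 mm above the bench (at the slab's top when the carriage is home); axes as press. Above it an arm (x -20 to 92, y -18 to 18, z 117 to 137 mm in the press's frame) holds a dark sleeve, radius 19 mm, z 100 to 140 mm, that guides the plunger.

How it is judged:
On the way, in this order (a step that is already met when the one before it is completed fails the run):
1. the carriage is pushed home (within 4 mm of its stop) (value of joint carriage below 0.004 m), for 0.2 s.
2. the plunger is pressed down to its stop (within 2.5 mm) with the carriage home (within 5 mm) (value of joint plunger above 0.0215 m and value of joint carriage below 0.005 m), for 0.1 s.
At the end, for the whole second after the job is handed in: The carriage is home within 5 mm and the plunger has sprung back up (within 3 mm of its top) (value of joint carriage below 0.005 m and value of joint plunger below 0.003 m); the robot touches nothing.
It fails at once if the plunger is pressed more than 8 mm while the carriage is more than 6 mm from home (value of joint plunger above 0.008 m and value of joint carriage above 0.006 m).
It fails at once if the pot or the stone beside the press is moved more than 30 mm (distance of any of pot, rock from where it was at the start of the episode above 0.03 m).
It also fails if it takes over 38 s, if anything falls off the work surface, if the arm or the gripper's body presses on something with over 40 N, if the wrist force passes 120 N, or if a joint passes its speed limit or range.

## Working session

There is one attempt and no reset: what is moved stays moved. The work goes in short steps, Python scripts to look and compute and a tool call to move; the robot and the scene stay as the last step left them, time stands still between calls to the robot, and variables do not carry over. Pictures are saved under pics/ and viewed, at most 10 in all, crops included, and the job is handed in when it is done.

```bash
ls; mkdir -p pics; python3 - <<'E'
from station import ctrl
import cv2
o=ctrl.get_obs()
print(o['t'],o['tool_pos'],o['tool_rot'],o['opening'])
for n in('side','top'):
    cv2.imwrite(f'pics/{n}0.png',ctrl.get_image(n)[:,:,::-1]); p=ctrl.camera_params(n); print(n,p)
E
```

```text
pics
station.py
0.0 [ 0.20462441 -0.58988703  0.23003337] [-3.09589407e+00 -5.21485144e-01  1.40976662e-04] 0.08534614153297232
side {'fx': 474.169253610051, 'fy': 474.169253610051, 'cx': 278.3886028786229, 'cy': 201.57139946499348, 'T': array([[-0.99501042, -0.01707739,  0.09829863,  0.45071602],
       [-0.09850572,  0.3245647 , -0.94072014,  0.9468693 ],
       [-0.01583922, -0.94570932, -0.32462748,  0.42128233],
       [ 0.        ,  0.        ,  0.        ,  1.        ]])}
top {'fx': 516.7586808260243, 'fy': 516.7586808260243, 'cx': 274.82896648347963, 'cy': 211.14236166627603, 'T': array([[-0.0266384 , -0.98510172,  0.169897  ,  0.32490053],
       [-0.99961998,  0.02745599,  0.00246425,  0.14441746],
       [-0.00709223, -0.16976679, -0.98545874,  1.28837038],
       [ 0.        ,  0.        ,  0.        ,  1.        ]])}
```

View pics/side0.png

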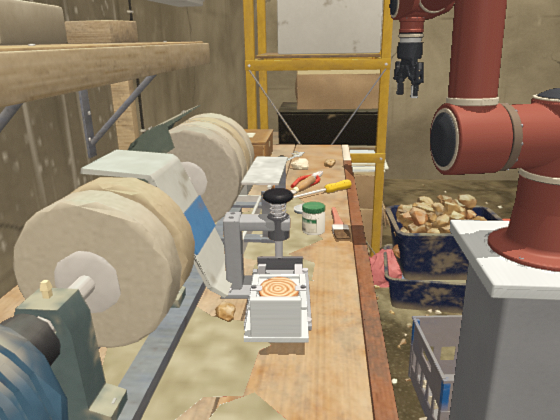

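View pics/top0.png

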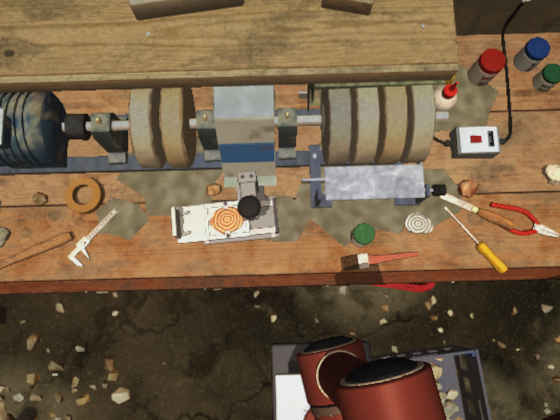

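The side view shows the plunger head at about (278,196), the slab at (279,289) and the push plate facing the camera at (275,317). The top view shows the head at (249,206), the slab at (229,219), the push plate near (178,222), the pot at (363,234) and the stone at (214,189).

```bash
cat > h.py <<'E'
import numpy as np, cv2
from station import ctrl
def ray(n,u,v):
    p=ctrl.camera_params(n);T=p['T']
    d=T[:3,:3]@np.array([(u-p['cx'])/p['fx'],(v-p['cy'])/p['fy'],1]);return T[:3,3],d/np.linalg.norm(d)
def onz(n,u,v,z):
    o,d=ray(n,u,v);return o+d*(z-o[2])/d[2]
def tri(a,b):
    o1,d1=ray('side',*a);o2,d2=ray('top',*b)
    s=np.linalg.lstsq(np.c_[d1,-d2],o2-o1,rcond=None)[0]
    p,q=o1+d1*s[0],o2+d2*s[1];return (p+q)/2,np.linalg.norm(p-q)
def blob(m,box):
    x0,y0,x1,y1=box;k=np.zeros(m.shape,np.uint8);k[y0:y1,x0:x1]=m[y0:y1,x0:x1]
    c=max(cv2.findContours(k,cv2.RETR_EXTERNAL,cv2.CHAIN_APPROX_NONE)[0],key=cv2.contourArea)
    M=cv2.moments(c);return (M['m10']/M['m00'],M['m01']/M['m00']),c
E
python3 - <<'E'
from h import *
t=cv2.imread('pics/top0.png');s=cv2.imread('pics/side0.png')
R={}
for n,im,hb,sb in(('side',s,(255,180,300,206),(250,270,305,305)),('top',t,(230,190,268,222),(208,200,250,238))):
    hsv=cv2.cvtColor(im,cv2.COLOR_BGR2HSV)
    h,c=blob((hsv[...,2]<70).astype(np.uint8),hb); sl,c2=blob(cv2.morphologyEx(((hsv[...,1]>70)&(hsv[...,2]>120)).astype(np.uint8),cv2.MORPH_CLOSE,np.ones((5,5))),sb)
    print(n,h,cv2.boundingRect(c),sl,cv2.boundingRect(c2)); R[n]=(h,sl)
print('head',tri(R['side'][0],R['top'][0]),onz('top',*R['top'][0],.178))
print('slab',tri(R['side'][1],R['top'][1]),onz('top',*R['top'][1],.036),onz('side',*R['side'][1],.036))
c=t[165:265,150:300];cv2.imwrite('pics/c1.png',cv2.resize(c,None,fx=5,fy=5,interpolation=cv2.INTER_CUBIC))
c=s[170:350,190:340];cv2.imwrite('pics/c2.png',cv2.resize(c,None,fx=3.3,fy=3.3,interpolation=cv2.INTER_CUBIC))
E
```

```text
side (277.38716049382714, 195.67506172839504) (263, 188, 30, 16) (277.9704830053667, 287.04561717352414) (259, 277, 40, 19)
top (249.0292321116928, 206.88830715532285) (238, 196, 23, 24) (226.29424717864023, 219.63033305807872) (209, 207, 35, 27)
head (array([0.52890996, 0.20349519, 0.17490992]), np.float64(0.0020050350553872183)) [0.52732859 0.20327709 0.178     ]
slab (array([0.52363805, 0.26687296, 0.03946656]), np.float64(0.0023365458234945575)) [0.52300382 0.26717261 0.036     ] [0.52550014 0.2603895  0.036     ]
```

View pics/c1.png

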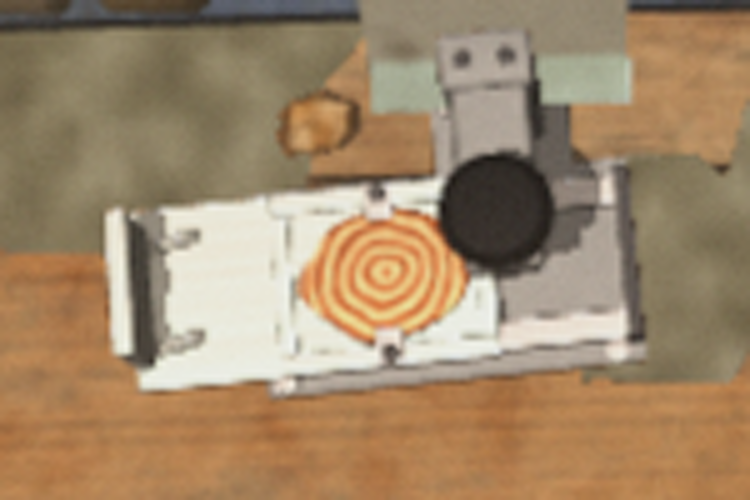

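View pics/c2.png

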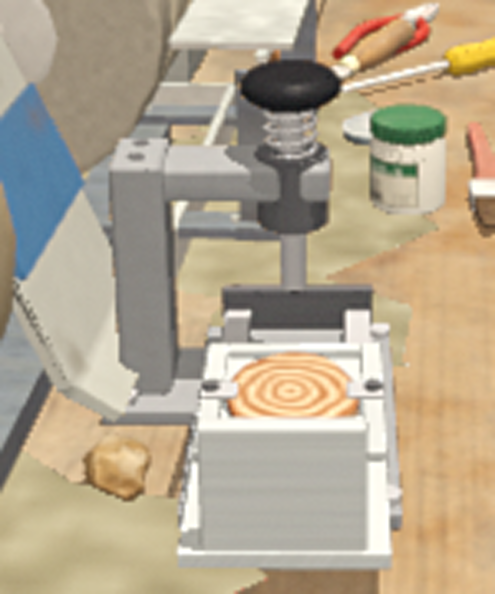

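The top crop shows the press turned slightly (yaw about +0.1). The plate's outer top edge runs from (107,208) to (116,357), the tray's front edge from (140,390) to (500,352), and the ring centre is at (387,271). In the side crop the plate's outer face has top corners (200,420) and (367,420).

```bash
python3 - <<'E'
from h import *
from scipy.spatial.transform import Rotation as Ro
f=lambda u,v,z:onz('top',150+(u+.5)/5-.5,165+(v+.5)/5-.5,z)
g=lambda u,v,z:onz('side',190+u/3.3,170+v/3.3,z)
for nm,F,a,b,z in(('plate',f,(107,208),(116,357),.09),('trayfront',f,(140,390),(500,352),.03),('base',f,(272,395),(645,358),.01),('plate side',g,(200,420),(367,420),.09)):
    A,B=F(*a,z),F(*b,z);d=B-A;print(nm,A.round(4),B.round(4),np.linalg.norm(d).round(4),'mid',((A+B)/2).round(4),'ang',np.arctan2(d[1],d[0]).round(3))
print('slab',f(387,271,.036),'head top',f(497,210,.178))
o=ctrl.get_obs();R=Ro.from_rotvec(o['tool_rot']).as_matrix();print(R.round(3))
E
```

```text
plate [0.5502 0.3921 0.09  ] [0.4792 0.3874 0.09  ] 0.0711 mid [0.5147 0.3897 0.09  ] ang -3.075
trayfront [0.4703 0.3876 0.03  ] [0.4842 0.211  0.03  ] 0.1772 mid [0.4773 0.2993 0.03  ] ang -1.492
base [0.4684 0.3258 0.01  ] [0.4818 0.1399 0.01  ] 0.1864 mid [0.4751 0.2329 0.01  ] ang -1.499
plate side [0.5493 0.3871 0.09  ] [0.4808 0.3822 0.09  ] 0.0686 mid [0.5151 0.3847 0.09  ] ang -3.07
slab [0.52501826 0.26541765 0.036     ] head top [0.5279703  0.20332932 0.178     ]
[[ 0.945  0.328 -0.   ]
 [ 0.328 -0.945  0.002]
 [ 0.    -0.002 -1.   ]]
```

Units first: turns go in shares of 4 rad. So 0.26 rad / 4 = 0.065.

Call:
{"api": "creep_tool", "payload": {"motion": {"finger_gap": [0,0,0,0,0,0,0,0,0,0,0,0,0],"sx": [0.36,0.36,0.36,0.36,0.36,0.36,0.36,0.36,0.36,0.36,0.36,0.36,0.36],"sy": [-0.288,-0.288,-0.288,-0.288,-0.288,-0.288,-0.288,-0.288,-0.288,-0.288,-0.288,-0.288,-0.288],"sz": [-0.07,-0.07,-0.07,-0.07,-0.07,-0.07,-0.07,-0.07,-0.07,-0.07,-0.07,-0.07,-0.07],"ax": [0,0,0,0,0,0,0,0,0,0,0,0,0],"ay": [0,0,0,0,0,0,0,0,0,0,0,0,0],"az": [0.065,0.065,0.065,0.065,0.065,0.065,0.065,0.065,0.065,0.065,0.065,0.065,0.065]}, "grip_n": 60}}

```text
t: 1.18
tool_pos: [0.4515, -0.1984, 0.3016]
tool_rot: [3.139, 0.123, 0.001]
contact_force: [-0.0, -1.1, 1.0]
opening: -0.0001
grip_force: 0.0
```

Call:
{"api": "creep_tool", "payload": {"motion": {"finger_gap": [0,0,0,0,0,0,0,0,0,0,0,0,0,0,0,0,0,0],"sx": [0.107,0.107,0.107,0.107,0.107,0.107,0.107,0.107,0.107,0.107,0.107,0.107,0.107,0.107,0.107,0.107,0.107,0.107],"sy": [-0.642,-0.642,-0.642,-0.642,-0.642,-0.642,-0.642,-0.642,-0.642,-0.642,-0.642,-0.642,-0.642,-0.642,-0.642,-0.642,-0.642,-0.642],"sz": [0,0,0,0,0,0,0,0,0,0,0,0,0,0,0,0,0,0],"ax": [0,0,0,0,0,0,0,0,0,0,0,0,0,0,0,0,0,0],"ay": [0,0,0,0,0,0,0,0,0,0,0,0,0,0,0,0,0,0],"az": [0,0,0,0,0,0,0,0,0,0,0,0,0,0,0,0,0,0]}}}

```text
t: 2.68
tool_pos: [0.5107, 0.4471, 0.2995]
tool_rot: [3.137, 0.116, -0.003]
contact_force: [0.2, 0.3, -0.0]
opening: 0.0001
grip_force: 0.0
```

Now down beside the plate to z of about 0.06 (0.24 m down), then a look.

Call:
{"api": "creep_tool", "payload": {"motion": {"finger_gap": [0,0,0,0,0,0,0,0],"sx": [0,0,0,0,0,0,0,0],"sy": [0,0,0,0,0,0,0,0],"sz": [0.24,0.24,0.24,0.24,0.24,0.24,0.24,0.24],"ax": [0,0,0,0,0,0,0,0],"ay": [0,0,0,0,0,0,0,0],"az": [0,0,0,0,0,0,0,0]}}}

```text
t: 3.35
tool_pos: [0.5093, 0.4448, 0.0591]
tool_rot: [3.136, 0.112, -0.007]
contact_force: [-0.2, -0.5, 0.8]
opening: -0.0001
grip_force: 0.0
```

```bash
python3 - <<'E'
from h import *
a=ctrl.get_image('side')[150:370,170:400];b=ctrl.get_image('top')[150:260,130:290]
cv2.imwrite('pics/d.png',np.hstack([cv2.resize(a,(400,383)),cv2.resize(b,(400,383))])[:,:,::-1])
E
```

```text
(no output)
```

View pics/d.png

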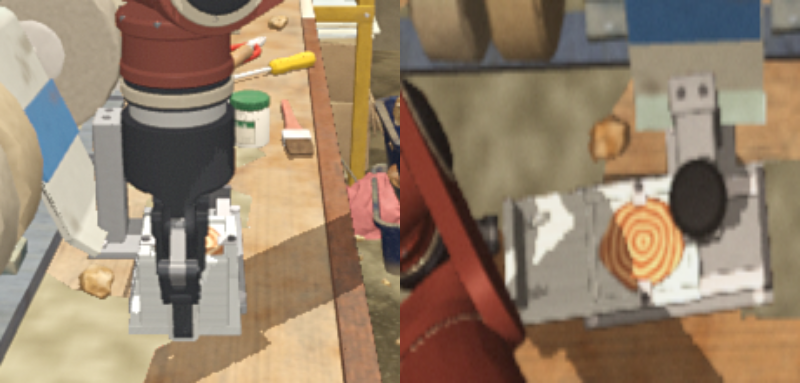

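The image shows the fingers standing about 40 mm outside the plate and centred on it. Everything else is untouched, so I'll push in slowly.

Call:
{"api": "creep_tool", "payload": {"motion": {"finger_gap": [0,0,0,0,0,0,0,0,0,0,0,0,0,0],"sx": [0,0,0,0,0,0,0,0,0,0,0,0,0,0],"sy": [0.02,0.03,0.035,0.04,0.045,0.05,0.055,0.06,0.065,0.07,0.075,0.08,0.085,0.09],"sz": [0,0,0,0,0,0,0,0,0,0,0,0,0,0],"ax": [0,0,0,0,0,0,0,0,0,0,0,0,0,0],"ay": [0,0,0,0,0,0,0,0,0,0,0,0,0,0],"az": [0,0,0,0,0,0,0,0,0,0,0,0,0,0]}}}

```text
t: 4.62
tool_pos: [0.5166, 0.3575, 0.0613]
tool_rot: [3.139, 0.116, -0.0]
contact_force: [0.4, 2.6, 1.7]
opening: -0.0001
grip_force: 1.3
```

Contact is at 2.6 N, matching the expected carriage friction. I'll continue in small steps towards the stop.

Call:
{"api": "creep_tool", "payload": {"motion": {"finger_gap": [0,0,0,0,0],"sx": [0,0,0,0,0],"sy": [0.003,0.006,0.009,0.012,0.012],"sz": [0,0,0,0,0],"ax": [0,0,0,0,0],"ay": [0,0,0,0,0],"az": [0,0,0,0,0]}}}

```text
t: 5.03
tool_pos: [0.5172, 0.3451, 0.061]
tool_rot: [3.138, 0.116, -0.001]
contact_force: [-0.3, -0.6, 0.2]
opening: 0.0003
grip_force: 0.0
```

Call:
{"api": "creep_tool", "payload": {"motion": {"finger_gap": [0,0,0],"sx": [0,0,0],"sy": [0.002,0.004,0.004],"sz": [0,0,0],"ax": [0,0,0],"ay": [0,0,0],"az": [0,0,0]}}}

```text
t: 5.28
tool_pos: [0.5173, 0.3438, 0.0611]
tool_rot: [-3.135, -0.115, 0.0]
contact_force: [0.3, 8.7, -2.5]
opening: 0.0002
grip_force: 4.4
```

Call:
{"api": "creep_tool", "payload": {"motion": {"finger_gap": [0,0,0,0],"sx": [0,0,0,0],"sy": [0.002,0.003,0.003,0.003],"sz": [0,0,0,0],"ax": [0,0,0,0],"ay": [0,0,0,0],"az": [0,0,0,0]}}}

```text
t: 5.62
tool_pos: [0.5173, 0.3437, 0.0612]
tool_rot: [-3.129, -0.116, -0.002]
contact_force: [0.8, 17.7, -4.6]
opening: -0.0002
grip_force: 9.1
```

```bash
python3 - <<'E'
from h import *
b=ctrl.get_image('top')
cv2.imwrite('pics/e.png',cv2.resize(b[150:260,130:290],(800,550))[:,:,::-1])
E
```

```text
(no output)
```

View pics/e.png

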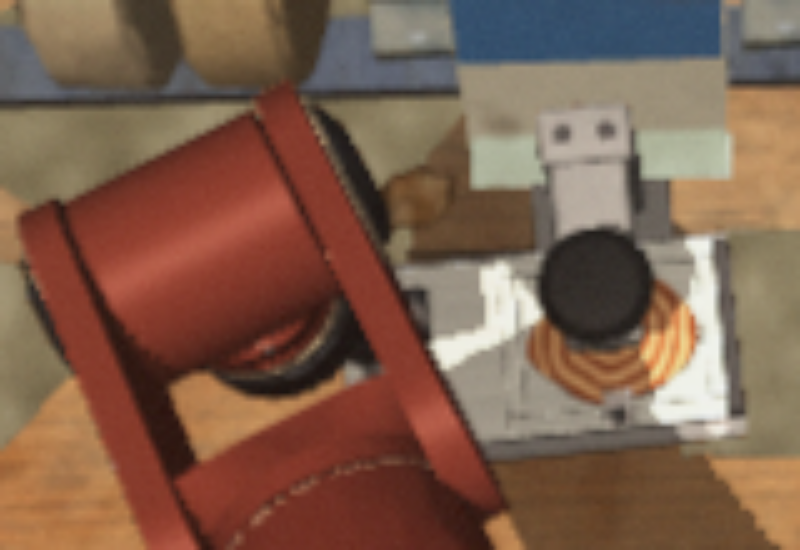

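The carriage is home: the force climbed to 17.7 N with no motion, and the slab is now under the head at (597,285) in the crop. I'll back off and go up.

Call:
{"api": "creep_tool", "payload": {"motion": {"finger_gap": [0,0,0,0,0,0,0,0,0],"sx": [0,0,0,0,0,0,0,0,0],"sy": [-0.04,-0.05,-0.05,-0.05,-0.05,-0.05,-0.05,-0.05,-0.05],"sz": [0,0,-0.18,-0.18,-0.18,-0.18,-0.18,-0.18,-0.18],"ax": [0,0,0,0,0,0,0,0,0],"ay": [0,0,0,0,0,0,0,0,0],"az": [0,0,0,0,0,0,0,0,0]}}}

```text
t: 6.42
tool_pos: [0.5144, 0.3887, 0.2418]
tool_rot: [3.139, 0.116, 0.001]
contact_force: [0.1, -0.0, -0.6]
opening: 0.0003
grip_force: 0.0
```

```bash
python3 - <<'E'
from h import *
from scipy.spatial.transform import Rotation as Ro
o=ctrl.get_obs();R=Ro.from_rotvec(o['tool_rot']).as_matrix();print(R.T@(np.array([.528,.2035,.21])-o['tool_pos']))
E
```

```text
[-1.35253433e-04  1.85643280e-01  3.18126546e-02]
```

Call:
{"api": "creep_tool", "payload": {"motion": {"finger_gap": [0,0,0,0,0,0,0,0],"sx": [0,0,0,0,0,0,0,0],"sy": [0.186,0.186,0.186,0.186,0.186,0.186,0.186,0.186],"sz": [0,0,0,0,0,0.03,0.03,0.03],"ax": [0,0,0,0,0,0,0,0],"ay": [0,0,0,0,0,0,0,0],"az": [0,0,0,0,0,0,0,0]}}}

```text
t: 7.08
tool_pos: [0.5253, 0.2025, 0.2065]
tool_rot: [3.138, 0.115, -0.014]
contact_force: [0.4, 0.6, 0.2]
opening: -0.0003
grip_force: 0.0
```

```bash
python3 - <<'E'
from h import *
a=ctrl.get_image('side')[150:370,170:400]
cv2.imwrite('pics/f.png',cv2.resize(a,(600,574))[:,:,::-1])
E
```

```text
(no output)
```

View pics/f.png

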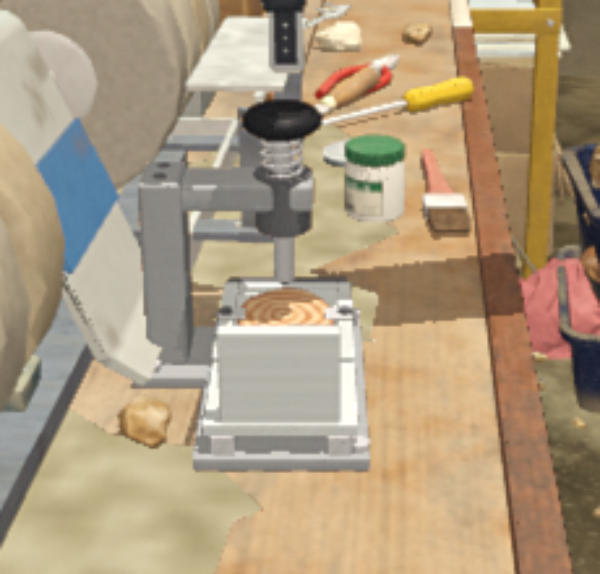

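The image shows the finger tip centred over the head, the carriage home, and the pot and stone in place. Now pressing down.

Call:
{"api": "creep_tool", "payload": {"motion": {"finger_gap": [0,0,0,0,0,0,0,0,0,0],"sx": [0,0,0,0,0,0,0,0,0,0],"sy": [0,0,0,0,0,0,0,0,0,0],"sz": [0.015,0.02,0.024,0.028,0.032,0.036,0.04,0.044,0.047,0.047],"ax": [0,0,0,0,0,0,0,0,0,0],"ay": [0,0,0,0,0,0,0,0,0,0],"az": [0,0,0,0,0,0,0,0,0,0]}}}

```text
t: 7.97
tool_pos: [0.5282, 0.2039, 0.1661]
tool_rot: [-3.139, -0.116, -0.001]
contact_force: [-3.9, -0.4, 9.0]
opening: -0.0001
grip_force: 4.4
```

Call:
{"api": "creep_tool", "payload": {"motion": {"finger_gap": [0,0,0],"sx": [0,0,0],"sy": [0,0,0],"sz": [0.002,0.004,0.004],"ax": [0,0,0],"ay": [0,0,0],"az": [0,0,0]}}}

```text
t: 8.22
tool_pos: [0.5282, 0.2039, 0.1627]
tool_rot: [-3.139, -0.116, -0.001]
contact_force: [-5.8, 0.3, 9.8]
opening: 0.0003
grip_force: 5.0
```

Call:
{"api": "creep_tool", "payload": {"motion": {"finger_gap": [0,0,0,0],"sx": [0,0,0,0],"sy": [0,0,0,0],"sz": [0.002,0.004,0.006,0.006],"ax": [0,0,0,0],"ay": [0,0,0,0],"az": [0,0,0,0]}}}

```text
t: 8.55
tool_pos: [0.5283, 0.2039, 0.158]
tool_rot: [-3.139, -0.117, -0.001]
contact_force: [-8.0, -1.2, 14.7]
opening: 0.0002
grip_force: 7.2
```

Call:
{"api": "creep_tool", "payload": {"motion": {"finger_gap": [0,0,0,0],"sx": [0,0,0,0],"sy": [0,0,0,0],"sz": [0.002,0.003,0.003,0.003],"ax": [0,0,0,0],"ay": [0,0,0,0],"az": [0,0,0,0]}}}

```text
t: 8.88
tool_pos: [0.5284, 0.204, 0.1579]
tool_rot: [-3.139, -0.117, -0.001]
contact_force: [-15.2, -2.5, 26.1]
opening: 0.0
grip_force: 12.9
```

The head is at its stop: z has stayed at 0.158 while the force rose to 26 N. I'll lift straight up and clear.

Call:
{"api": "creep_tool", "payload": {"motion": {"finger_gap": [0,0,0,0,0,0,0,0],"sx": [0,0,0,0,0,0,0,0],"sy": [0,0,0,0,0,0,0,0],"sz": [-0.01,-0.03,-0.06,-0.1,-0.14,-0.14,-0.14,-0.14],"ax": [0,0,0,0,0,0,0,0],"ay": [0,0,0,0,0,0,0,0],"az": [0,0,0,0,0,0,0,0]}}}

```text
t: 9.55
tool_pos: [0.528, 0.2034, 0.2912]
tool_rot: [-3.139, -0.116, -0.001]
contact_force: [-0.0, 0.4, -0.7]
opening: -0.0003
grip_force: 0.0
```

```bash
python3 - <<'E'
from h import *
a=ctrl.get_image('side')[150:370,170:400]
cv2.imwrite('pics/g.png',cv2.resize(a,(600,574))[:,:,::-1])
E
```

```text
(no output)
```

View pics/g.png

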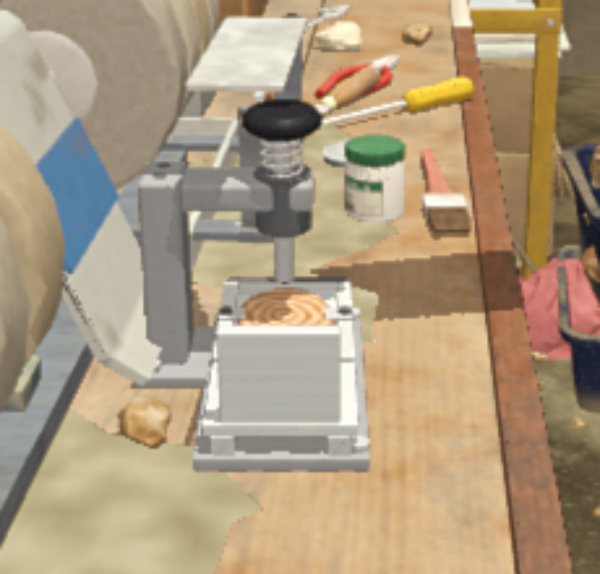

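The head is back up at (282,120), the same pixel as before. The carriage is still home, and the pot and stone have not moved, so I'm handing in.

```bash
python3 -c "
from station import ctrl
print(ctrl.finish_job())"
```

```text
the job is handed in; nothing more can be done
None
```

The job is handed in at about 9.6 s: the carriage is home against its stop, the plunger was pressed to its stop and sprang back up, the pot and stone look unmoved in the last image, and the arm is clear; the hand-in gave no verdict.

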